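# Close the double-lidded cutter box, secure the inner lid and hold up the outer lid

## Task

The wooden cookie-cutter box stands open with its two nested lids raised together: lower both as one until they lie fully down, without slamming, the outer lid staying shut on the inner one so that no cutter drops out. Then, with both lids down, turn the turnbutton on the front rail square across the edge of the inner lid to secure it. Finally take the outer lid by its bow handle, lift it alone at least half way to upright and finish while still holding it up by the handle, so that someone can pick out a cutter; the inner lid stays flat and secured, and everything else on the table stays where it is.

Things in the scene. Friction and masses are not known exactly. Their poses are not given: they have to be found in the camera images.
- cutter_box: Plywood box fixed on the table, 240 (x) by 226 (y) by 90 mm high. Origin on the table, mid-width, 119 mm from the front face (-y side) and 107 mm from the back face (+y side). Axes: z up, -y the front with the 30 mm turnbutton rail, +y the hinge side. Both lids hinge along x at the back: opening, their front edges rise and swing towards +y.
- inner_lid (a joint): Inner lid's angle, rad: 0 = fully down, top face level with the box walls (90 mm); starts raised, 0.75 to 1.1; stops at 1.2. Hinge line: box y +90, z 90 mm. Panel 206 (x) by 177 mm, hinge to front edge, 12 mm thick; cutters lie on it under the outer lid. Friction hinges hold it at any angle; pushing it down takes about 2 to 10 N at the outer lid's front rail.
- inner_lid_edge (a point): Middle of the inner lid's front edge, on its top face, 177 mm from its hinge. A 47 mm strip of the inner lid sticks out in front of the closed outer lid.
- outer_lid (a joint): Outer lid's angle to the inner lid, rad: 0 = shut on it, stops at 1.05. Free hinge 2 mm in front of the inner lid's; it falls shut when let go; pushed shut, it pushes the inner lid along. Wooden hood with window, 200 (x) by 128 mm, hinge to front; flat top face 30 mm above the inner lid's; front rail 45 mm wide carries the handle. About 0.33 kg with handle.
- lid_handle: Steel bow handle on the outer lid's front rail: round bar 10 mm thick, 84 mm long, along the box's x. Origin: middle of the bar, 30 mm above the lid's top face, 104 mm from the outer lid's hinge, 24 mm back from its front edge. Legs at x = +-42 mm; 25 mm free under the bar. x along the bar, z out of the lid's top face.
- turnbutton (a joint): Turnbutton's angle about the upright, rad, positive anticlockwise from above: 0 = along the front rail (box x), clear of the lid; +1.57 or -1.57 = square across the inner lid's front edge, 16 mm over it; either way secures it; stops at +-1.6. Starts within +-0.25. Brass bar 68 by 14 mm, 16 mm high, underside at z 92 mm; turns about its middle, stays where left (0.06 N m).
- turnbutton_top (a point): The turnbutton's pivot, middle of its top face, 108 mm above the table (box frame: x 0, y -105 mm).
- rolling_pin: Wooden rolling pin, 58 mm thick, 450 mm long, lying on the pastry board to the right of the box. Leave alone.
- flour_jar: Glass jar with wooden cap, 90 mm diameter, 150 mm high, left. Leave alone.
- bowl: Steel bowl, 150 mm diameter, 75 mm high, left. Leave alone.
- ring_cutter: Round steel pastry ring, 64 mm diameter, 35 mm high, standing in front of the box's front rail. Leave alone.
- shaker: Steel sugar shaker, 48 mm diameter, 85 mm high, beside the box on the robot's side. Leave alone.
- pastry_brush: Pastry brush lying in front of the box's front rail. Leave alone.
- egg_cup: White egg cup, 52 mm diameter, 55 mm high, beside the box on the far side. Leave alone.

How it is judged:
On the way, in this order (a step that is already met when the one before it is completed fails the run):
1. both lids lowered together and fully down, the turnbutton not yet turned (value of joint inner_lid below 0.04 rad and value of joint outer_lid below 0.06 rad and not (value of joint turnbutton above 0.9 rad or value of joint turnbutton below -0.9 rad)), for 0.2 s.
2. the turnbutton square across the inner lid, both lids still down ((value of joint turnbutton above 1.3 rad or value of joint turnbutton below -1.3 rad) and value of joint inner_lid below 0.04 rad and value of joint outer_lid below 0.1 rad), for 0.2 s.
At the end, for the whole second after the job is handed in: The fingers hold the outer lid by its handle, still, at more than 0.7 rad (40 degrees) from shut; the inner lid is fully down (under 0.04 rad) and the turnbutton stands across it (more than 1.3 rad from the rail's line) (value of joint outer_lid above 0.7 rad and value of joint inner_lid below 0.04 rad and (value of joint turnbutton above 1.3 rad or value of joint turnbutton below -1.3 rad) and contact force between the fingers and lid_handle above 0.1 N and velocity of joint outer_lid between -0.1 and 0.1 rad/s); the arm keeps its last pose, push and grip.
It fails at once if the outer lid opened off the inner lid while the inner lid is raised (cutters fall out) (value of joint outer_lid above 0.15 rad and value of joint inner_lid above 0.1 rad).
It fails at once if the turnbutton turned across before the inner lid is down, or the inner lid raised after it was secured ((value of joint turnbutton above 0.9 rad or value of joint turnbutton below -0.9 rad) and value of joint inner_lid above 0.08 rad).
It fails at once if the lids slammed (inner lid faster than 2 rad/s) (velocity of joint inner_lid below -2 rad/s).
It fails at once if a bystander moved by more than 25 mm (distance of any of rolling_pin, flour_jar, bowl, ring_cutter, shaker, pastry_brush, egg_cup from where it was at the start of the episode above 0.025 m).
It also fails if it takes over 64 s, if anything falls off the work surface, if the arm or the gripper's body presses on something with over 40 N, if the wrist force passes 120 N, or if a joint passes its speed limit or range.

## Robot

A 6-joint arm with a two-finger parallel gripper is mounted at the origin on the work surface. World frame = base frame: x ahead of the robot, y to its left, z up, the work surface at z = 0. Lengths are in m, angles in rad, forces in N, time in s.
With the tool pointing down it reaches from about 0.35 to 0.975 m from the base axis. Payload 4.9 kg.
Tool frame: the origin (TCP) lies between the finger pads; the fingertips stand 14 mm ahead of it and the grasp point (between the pads) lies 5 mm behind it (manip.finger_overhang is the distance from the TCP to the fingertips, in m); z points along the fingers, y is the line along which they close (so a half turn about z gives the same grasp; the last joint's range is limited). The gripper opens to 85 mm and grips with 20 to 120 N. Pads are 22 mm wide; open, the fingers measure 114 mm over their backs; the gripper's body (76 mm by 85 mm) begins 54 mm behind the grasp point. The pads swing forward as they close: fully open they stand 13 mm farther back than shut.
Start: joints at [1.032, 0.053, 1.613, -0, 1.476, -0.119], TCP at [0.255, 0.571, 0.21] pointing down, gripper open.
Joint ranges: [-3.01, 3.01], [-1.01, 2.22], [0.06, 2.58], [-1.02, 4.17], [0.09, 2.62], [-3.14, 3.14]. Speed limits (rad/s): [2.57, 2.57, 3.14, 3.14, 3.14, 3.14].

## Interface

Orientations are given as a unit quaternion [w, x, y, z].
In Python, from plant import manip, grab_frame gives the robot as it stands.
- The arm moves only by the tool servo_tool, never from a script. Its argument "deltas" is a list that holds one entry, the list of rows, each a list of 5 numbers: the opening in per cent of the stroke, from 0 (shut) to 100 (fully open), then the shift along the world's x, y, z in m, then the turn about the world's z in degrees. A call has exactly 8 rows; each row shifts and turns the commanded pose from where the row before left it; what a row does not reach is not made up. A row lasts 1/10 s, in which the tool goes at most 50 mm and 8.59 degrees, less where a joint would pass 70% of its speed; a pose out of reach is approached as far as the arm can. A call is refused whole if a number of a shift passes 0.05 or a number of a turn 8.59, either way. A call with a gripper value outside its range is refused whole. The fingers move at their own pace and stop on an object; the grip force is fixed at half the most. Time passes only in rows, so rows that do not move let the fingers close, or fill a call up. It gives the time, the measured TCP pose, the force, the opening and the grip force at its end, in the units of the state.
- manip.state(): the state, without advancing time (a new reading comes with each control period).
- grab_frame(name): name is "scene" or "top" or "wrist"; returns a dict with "pixels" (384x512x3 uint8, red, green, blue), "z_map" (384x512 float32, m along the optical axis (not along the pixel's ray), 0 where there is no reading), "fx", "fy", "cx", "cy" (pixels), "dist" ([k1, k2, p1, p2, k3] as OpenCV has them; the pictures are not rectified), "rvec" (rotation vector, rad) and "tvec" (3), from world to camera coordinates, as OpenCV has them; the wrist camera has in their place "T_tool_cam" (4x4, takes a point from camera to tool coordinates, whose origin is the TCP and whose axes are the flange's). Camera axes: x right, y down, z forward; pixel columns grow to the right and rows downward; lengths in m; the calibration is good to about 2 mm. A picture is of the moment at which its call begins: read the wrist's pose just before it.
- manip.job_done(): hands the job in; it is judged then, once.
The state is a dict: "time": time; "joint_pos": joint angles; "joint_vel": joint speeds; "joint_efforts": joint torques, N m; "tool_pos": TCP position; "tool_rot": TCP orientation; "contact_force": force on the tool from outside, world axes, zero at the start; "ft_torque": the same for the moment, N m; "gripper_width": opening from 0.0 (shut) to 1.0 (fully open); "grasp_force": force on a finger pad.
Only numpy, scipy, OpenCV 4.12 (cv2) and the standard library are available. Lean on these libraries where they do the work, as an engineer would, in place of code of your own. Each camera call takes 0.05 s, during which the arm holds its last target. There are 200 camera calls.

## Working session

There is one attempt and no reset: what is moved stays moved. The work goes in short steps, Python scripts to look and compute and a tool call to move; the robot and the scene stay as the last step left them, time stands still between calls to the robot, and variables do not carry over. Pictures are saved under pics/ and viewed, at most 10 in all, crops included, and the job is handed in when it is done.

Besides the shell and the picture viewer there is one more tool, called after "Request:" by a JSON object that holds its "method" and its "body". servo_tool: Moves the arm, as the interface text tells. Its arguments: {"type":"object","properties":{"deltas":{"type":"array"}},"required":["deltas"]}

```bash
mkdir -p pics; ls; cat > h.py <<'E'
import numpy as np, cv2
from plant import manip, grab_frame
from scipy.spatial.transform import Rotation as R
def cloud(f):
    h,w=f["z_map"].shape
    u,v=np.meshgrid(np.arange(w),np.arange(h))
    K=np.array([[f["fx"],0,f["cx"]],[0,f["fy"],f["cy"]],[0,0,1.]])
    n=cv2.undistortPoints(np.stack([u,v],-1).reshape(-1,1,2).astype(float),K,np.array(f["dist"],float)).reshape(h,w,2)
    z=f["z_map"]; P=np.dstack([n*z[...,None],z])
    if "T_tool_cam" in f:
        T=np.array(f["T_tool_cam"]); s=f["state"]; q=s["tool_rot"]
        P=P@T[:3,:3].T+T[:3,3]
        P=P@R.from_quat([q[1],q[2],q[3],q[0]]).as_matrix().T+np.array(s["tool_pos"])
    else:
        M=cv2.Rodrigues(np.array(f["rvec"],float))[0]
        P=(P-np.array(f["tvec"]).ravel())@M
    P[z==0]=np.nan
    return P
def shot(name,fn=None):
    s=manip.state(); f=grab_frame(name); f["state"]=s
    if fn: cv2.imwrite("pics/"+fn,f["pixels"][...,::-1])
    return f,cloud(f)
E
python3 - <<'E'
from h import *
fs=[shot(n) for n in("scene","top")]
cv2.imwrite("pics/a.png",cv2.resize(fs[0][0]["pixels"][...,::-1],(800,600)))
cv2.imwrite("pics/b.png",cv2.resize(fs[1][0]["pixels"][...,::-1],(800,600)))
for i,(f,P) in enumerate(fs): np.save(f"c{i}.npy",P)
s=manip.state(); print(s)
E
```

```text
pics
{'time': 0.1, 'joint_pos': array([ 1.03202410e+00,  5.33118773e-02,  1.61416547e+00, -4.99295795e-05,
        1.47601285e+00, -1.18972555e-01]), 'joint_vel': array([ 0.00044106, -0.00292673, -0.00264405, -0.0004346 , -0.00152865,
       -0.00030483]), 'joint_efforts': array([-1.41254850e-04, -3.94907427e+01, -3.71361959e+01, -1.46210514e-04,
        3.93778275e-03,  2.17197208e-05]), 'tool_pos': array([0.25441699, 0.5702029 , 0.20886772]), 'tool_rot': array([-2.82911291e-04,  2.08359509e-01,  9.78051846e-01, -9.05948713e-04]), 'contact_force': array([-0.30295655, -0.81829414, -0.16024035]), 'ft_torque': array([ 0.03562248, -0.02292612,  0.00300469]), 'grasp_force': 0.0, 'gripper_width': 0.998081330688503}
```

View pics/a.png

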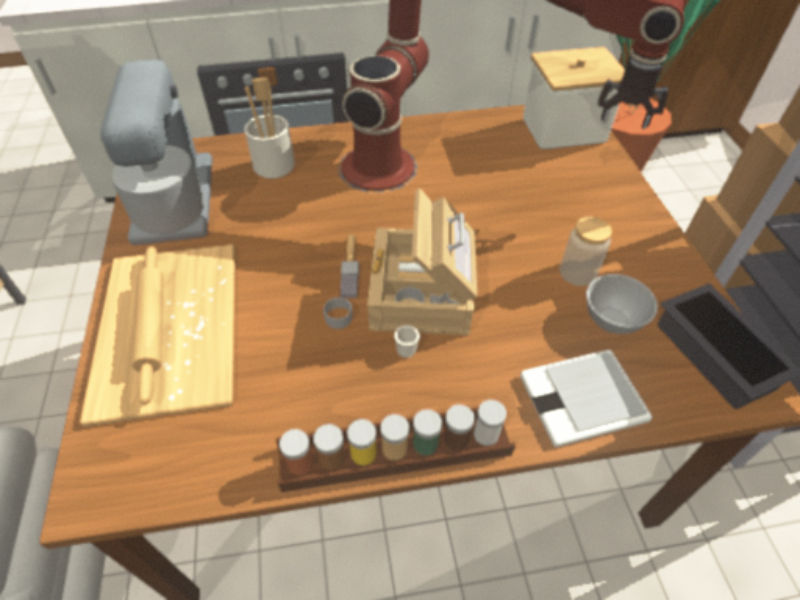

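View pics/b.png

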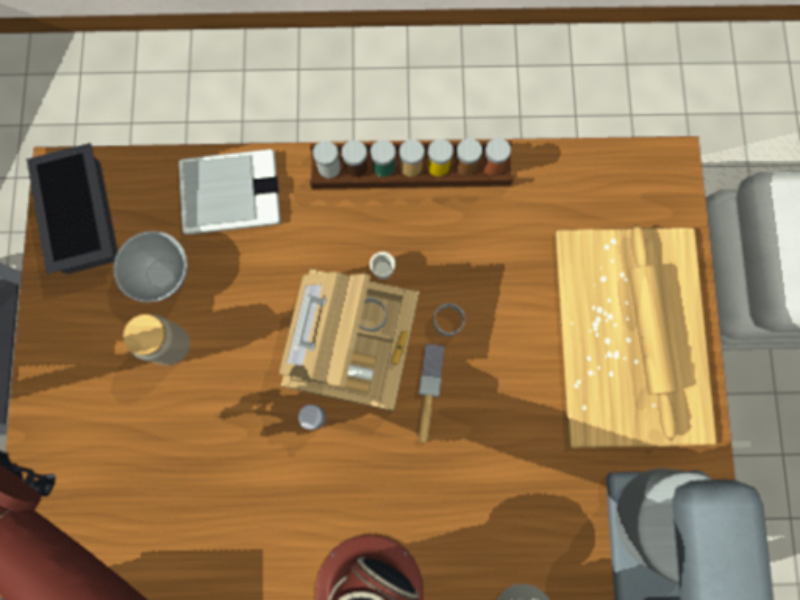

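The overhead view (800x600, 1.56x scale) shows the box centred near (350,340) with its front toward world -y. The turnbutton is at about (400,347). The handle bar runs (302,340)–(322,295) on the raised outer lid. The scene view shows the handle at about (455,245).

```bash
python3 - <<'E'
from h import *
P=np.load("c1.npy"); S=np.load("c0.npy")
# top view px in 512x384: box region
sub=P[165:270,175:275].reshape(-1,3); sub=sub[np.isfinite(sub).all(1)]
rim=sub[(abs(sub[:,2]-.09)<.004)]
print(len(rim), rim.min(0),rim.max(0))
r=cv2.minAreaRect((rim[:,:2]*1000).astype(np.float32)); print(r, cv2.boxPoints(r))
both=np.vstack([P.reshape(-1,3),S.reshape(-1,3)]); both=both[np.isfinite(both).all(1)]
for c in (P,S):
    c=c.reshape(-1,3); rim=c[(abs(c[:,2]-.09)<.004)&(abs(c[:,0]-.46)<.16)&(abs(c[:,1])<.2)]
    r=cv2.minAreaRect((rim[:,:2]*1000).astype(np.float32)); print(len(rim),r)
    print(cv2.boxPoints(r))
for u,v in [(418,292),(390,408),(282,387),(311,270),(400,347),(322,290),(300,345),(310,318)]:
    print((u,v),P[int(v/1.5625),int(u/1.5625)].round(3))
E
```

```text
917 [ 0.33248431 -0.10527714  0.08602129] [0.63206719 0.16573218 0.09398256]
((466.697265625, 36.29823303222656), (226.11187744140625, 293.8852233886719), 76.94293212890625) [[ 298.01202   -40.637215]
 [ 584.299    -107.03219 ]
 [ 635.3825    113.23368 ]
 [ 349.09552   179.62866 ]]
910 ((460.2601318359375, 37.79112243652344), (226.11187744140625, 307.1012268066406), 76.94293212890625)
[[ 285.13776   -37.651436]
 [ 584.299    -107.03219 ]
 [ 635.3825    113.23368 ]
 [ 336.22125   182.61444 ]]
597 ((492.66241455078125, 26.76842498779297), (224.61685180664062, 243.7978973388672), 76.88496398925781)
[[ 348.45947  -54.95089]
 [ 585.89825 -110.27032]
 [ 636.86536  108.48774]
 [ 399.42657  163.80716]]
(418, 292) [ 0.604 -0.108  0.   ]
(390, 408) [ 0.354 -0.046  0.09 ]
(282, 387) [ 0.406  0.181 -0.005]
(311, 270) [0.655 0.12  0.005]
(400, 347) [ 0.47  -0.069  0.113]
(322, 290) [0.573 0.076 0.182]
(300, 345) [0.467 0.113 0.208]
(310, 318) [0.523 0.102 0.162]
```

```bash
cat >> h.py <<'E'
O=np.array([.4945,.0335,0]); YAW=np.radians(-13.06)
B=R.from_euler('z',YAW).as_matrix()   # box->world
def tobox(P): return (P-O)@B
def toworld(p): return O+B@np.array(p,float)
def bar(th,outer=False):  # handle bar middle, box frame (outer: only outer lid opened)
    hy,hz=.088,.090
    if not outer: d,n=.106,.060; hy=.090
    else: d,n=.104,.060
    return toworld([0,hy-d*np.cos(th)+n*np.sin(th),hz+d*np.sin(th)+n*np.cos(th)])
E
python3 - <<'E'
from h import *
for k in (1,0):
    Q=tobox(np.load(f"c{k}.npy")).reshape(-1,3)
    m=np.isfinite(Q).all(1)&(abs(Q[:,0])<.095)&(Q[:,2]>.13)&(abs(Q[:,1])<.14); q=Q[m]
    # side profile bins: per (y) print
    best=None
    for th in np.arange(.7,1.15,.01):
        n=(q[:,1]-.09)*np.sin(th)+(q[:,2]-.09)*np.cos(th)
        d=-(q[:,1]-.09)*np.cos(th)+(q[:,2]-.09)*np.sin(th)
        a=((abs(n-.03)<.003)&(d<.13)).sum(); b=((abs(n)<.003)&(d>.135)).sum(); c=((n>.055)&(n<.068)&(abs(d-.106)<.008)).sum()
        if best is None or a+b+c>sum(best[1:]): best=(th,a,b,c)
    print(k,len(q),best)
    th=best[0]
    n=(q[:,1]-.09)*np.sin(th)+(q[:,2]-.09)*np.cos(th); d=-(q[:,1]-.09)*np.cos(th)+(q[:,2]-.09)*np.sin(th)
    h=q[n>.048]; print(len(h),np.c_[h,d[n>.048],n[n>.048]].mean(0).round(3),h[:,0].min(),h[:,0].max())
    print(bar(th), tobox(bar(th)))
s=manip.state();q=s["tool_rot"];print(R.from_quat([q[1],q[2],q[3],q[0]]).as_matrix().round(3), B.round(3))
E
```

```text
1 2479 (np.float64(0.9200000000000002), np.int64(866), np.int64(561), np.int64(119))
134 [-0.002  0.073  0.213  0.108  0.062] -0.04736659632301202 0.045529115927403836
[0.51111322 0.10511751 0.21068298] [-2.15855822e-17  7.35191606e-02  2.10682981e-01]
0 1421 (np.float64(0.9100000000000001), np.int64(541), np.int64(358), np.int64(66))
79 [0.004 0.071 0.214 0.11  0.061] -0.042302751094266164 0.04991935443047094
[0.5108407  0.10394272 0.21051214] [2.94362423e-17 7.23131749e-02 2.10512141e-01]
[[-0.913  0.408 -0.001]
 [ 0.408  0.913 -0.002]
 [ 0.    -0.002 -1.   ]] [[ 0.974  0.226  0.   ]
 [-0.226  0.974 -0.   ]
 [-0.     0.     1.   ]]
```

Request:
{"method": "servo_tool", "body": {"deltas": [[[30,0,0,0.045,5.5],[30,0,0,0.045,5.5],[30,0.0233,-0.0423,0,0],[30,0.0233,-0.0423,0,0],[30,0.0233,-0.0423,0,0],[30,0.0233,-0.0423,0,0],[30,0.0233,-0.0423,0,0],[30,0.0233,-0.0423,0,0]]]}}

```text
time: 0.9
tool_pos: [0.3948, 0.315, 0.2995]
tool_rot: [-0.0, 0.113, 0.994, -0.0]
contact_force: [1.3, -1.0, 0.3]
gripper_width: 0.3
grasp_force: 0.0
```

Request:
{"method": "servo_tool", "body": {"deltas": [[[30,0.0233,-0.0423,0,0],[30,0.0233,-0.0423,0,0],[30,0.0233,-0.0423,0,0],[30,0.0233,-0.0423,0,0],[30,0.0233,-0.0423,0,0],[30,0,0,0,0],[30,0,0,0,0],[30,0,0,0,0]]]}}

```text
time: 1.7
tool_pos: [0.5106, 0.1062, 0.2997]
tool_rot: [-0.0, 0.113, 0.994, 0.0]
contact_force: [0.4, 0.6, -0.2]
gripper_width: 0.304
grasp_force: 0.0
```

```bash
python3 - <<'E'
from h import *
f,P=shot("wrist","c.png"); s=f["state"]; print(s["tool_pos"],s["joint_pos"],s["contact_force"],s["gripper_width"])
Q=tobox(P); th=.915
n=(Q[...,1]-.09)*np.sin(th)+(Q[...,2]-.09)*np.cos(th); d=-(Q[...,1]-.09)*np.cos(th)+(Q[...,2]-.09)*np.sin(th)
m=(abs(Q[...,0])<.06)&(n>.05)&(n<.075)&(abs(d-.106)<.02)
print(m.sum(),Q[m].mean(0),np.median(d[m]),np.percentile(n[m],[10,50,90]),Q[m][:,0].min(),Q[m][:,0].max())
m=(abs(Q[...,0])<.09)&(abs(n-.03)<.01)&(d>.04)&(d<.128); print("face n",np.median(n[m]),m.sum())
A=np.c_[Q[m][:,1],np.ones(m.sum())]; k=np.linalg.lstsq(A,Q[m][:,2],rcond=None)[0]; print("face angle",-np.arctan(k[0]))
E
```

```text
[0.51055192 0.10616826 0.29967729] [ 6.20116380e-02 -2.33796292e-01  1.73380357e+00  4.14354959e-04
  1.64227123e+00 -1.28180728e+00] [ 0.3887773   0.60245079 -0.23116891] 0.3040224081176777
1321 [-0.00479566  0.07207999  0.21476971] 0.11041892756529922 [0.05703112 0.06297994 0.06556008] -0.04778221128091143 0.04562849542640234
face n 0.030384743663932897 7985
face angle 0.9376823806405065
```

View pics/c.png

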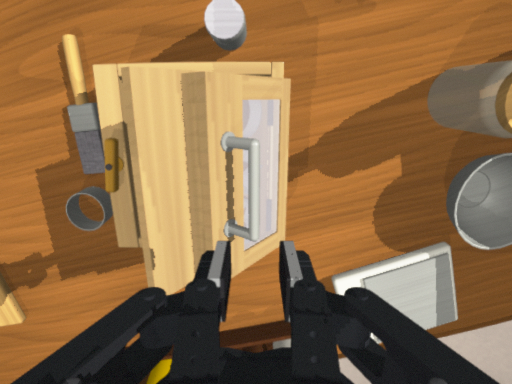

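The wrist view shows the bow handle at about (255,190) between legs at (228,140) and (232,232). The fingers are in line with it, and the turnbutton is at (111,165). Next I descend onto the bar.

Request:
{"method": "servo_tool", "body": {"deltas": [[[25,0,-0.002,-0.015,0],[25,0,0,-0.015,0],[25,0,0,-0.015,0],[25,0,0,-0.015,0],[25,0,0,-0.015,0],[25,0,0,-0.01,0],[25,0,0,0,0],[25,0,0,0,0]]]}}

```text
time: 2.55
tool_pos: [0.5112, 0.1034, 0.2151]
tool_rot: [0.0, 0.114, 0.994, 0.0]
contact_force: [0.2, 0.0, 0.6]
gripper_width: 0.252
grasp_force: 0.0
```

```bash
python3 - <<'E'
from h import *
a=np.append(np.arange(.92,0,-.092),[0,-.03]);p=np.array([bar(t) for t in a]);print(np.diff(p,axis=0).round(4)); print(p[0],p[-2])
f,P=shot("wrist","d.png")
E
```

```text
[[-0.0025 -0.0107 -0.002 ]
 [-0.0024 -0.0105 -0.003 ]
 [-0.0024 -0.0102 -0.004 ]
 [-0.0023 -0.0098 -0.005 ]
 [-0.0022 -0.0093 -0.0059]
 [-0.002  -0.0087 -0.0067]
 [-0.0019 -0.0081 -0.0075]
 [-0.0017 -0.0074 -0.0082]
 [-0.0015 -0.0066 -0.0089]
 [-0.0013 -0.0058 -0.0095]
 [-0.0004 -0.0017 -0.0032]]
[0.51111322 0.10511751 0.21068298] [0.49088446 0.01791386 0.15      ]
```

View pics/d.png

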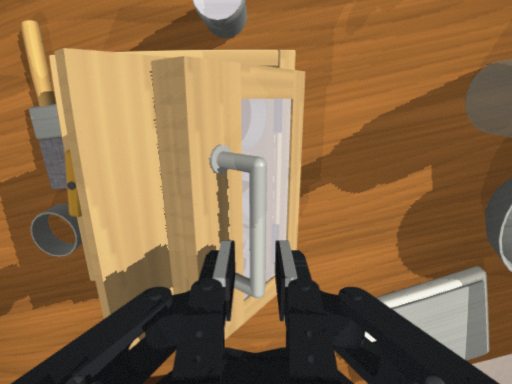

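The handle bar at column ~258 sits between the fingers (225 and 285). Closing.

Request:
{"method": "servo_tool", "body": {"deltas": [[[20,0,0,0,0],[15,0,0,0,0],[10,0,0,0,0],[5,0,0,0,0],[0,0,0,0,0],[0,0,0,0,0],[0,0,0,0,0],[0,0,0,0,0]]]}}

```text
time: 3.4
tool_pos: [0.511, 0.1034, 0.2149]
tool_rot: [-0.0, 0.114, 0.994, -0.0]
contact_force: [0.3, -0.4, -0.5]
gripper_width: 0.0
grasp_force: 0.0
```

```bash
python3 - <<'E'
from h import *
f,P=shot("wrist","e.png"); s=f["state"]; Q=tobox(P); th=.92
T=np.array(f["T_tool_cam"]); K=np.array([[f["fx"],0,f["cx"]],[0,f["fy"],f["cy"]],[0,0,1.]])
Ti=np.linalg.inv(T)
for p in ([0,0,.014],[0,0,0],[0,0,-.005]):
    c=Ti[:3,:3]@p+Ti[:3,3]; print(p,cv2.projectPoints(c.reshape(1,3),np.zeros(3),np.zeros(3),K,np.array(f["dist"],float))[0].ravel().round(1))
print(T.round(3))
n=(Q[...,1]-.09)*np.sin(th)+(Q[...,2]-.09)*np.cos(th); d=-(Q[...,1]-.09)*np.cos(th)+(Q[...,2]-.09)*np.sin(th)
m=(abs(Q[...,0])<.06)&(n>.05)&(n<.075)&(abs(d-.106)<.02)
print(m.sum(),Q[m].mean(0),Q[m].min(0),Q[m].max(0),tobox(s["tool_pos"]))
E
```

```text
[0, 0, 0.014] [255.2 227. ]
[0, 0, 0] [255.3 236.6]
[0, 0, -0.005] [255.3 240.4]
[[ 0.    -0.948 -0.317  0.081]
 [ 1.    -0.     0.001 -0.001]
 [-0.001 -0.317  0.948 -0.164]
 [ 0.     0.     0.     1.   ]]
1585 [-0.02597592  0.07212316  0.21477866] [-0.04806902  0.06136638  0.20473033] [0.00321039 0.07802707 0.21806311] [0.00026363 0.07185152 0.21494917]
```

View pics/e.png

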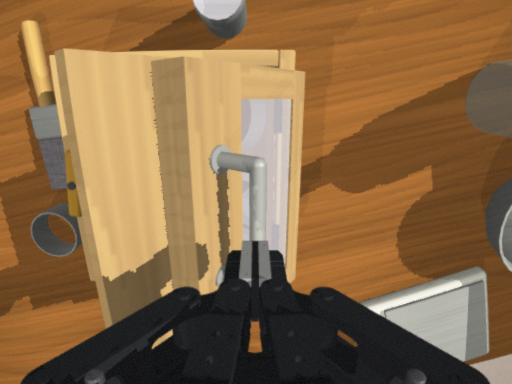

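```bash
python3 - <<'E'
from h import *
print(manip.finger_overhang)
f,P=shot("wrist"); s=f["state"]; q=s["tool_rot"]; M=R.from_quat([q[1],q[2],q[3],q[0]]).as_matrix()
L=(P-s["tool_pos"])@M
for r in range(225,300,6): print(r,[ (L[r,c]*1000).round(0).tolist() for c in (244,255,266)])
E
```

```text
0.014
225 [[-12.0, -8.0, 44.0], [8.0, -0.0, -2.0], [-22.0, 9.0, 66.0]]
231 [[-17.0, -8.0, 44.0], [4.0, -0.0, -1.0], [-27.0, 9.0, 65.0]]
237 [[-21.0, -8.0, 43.0], [0.0, -0.0, -1.0], [-33.0, 9.0, 66.0]]
243 [[11.0, -6.0, -29.0], [11.0, -0.0, -29.0], [10.0, 5.0, -28.0]]
249 [[10.0, -6.0, -34.0], [10.0, -0.0, -35.0], [10.0, 5.0, -35.0]]
255 [[10.0, -5.0, -40.0], [11.0, -0.0, -41.0], [11.0, 5.0, -41.0]]
261 [[11.0, -5.0, -46.0], [11.0, -0.0, -46.0], [11.0, 5.0, -46.0]]
267 [[10.0, -5.0, -51.0], [11.0, -0.0, -51.0], [10.0, 5.0, -50.0]]
273 [[11.0, -5.0, -56.0], [10.0, -0.0, -55.0], [11.0, 4.0, -56.0]]
279 [[10.0, -5.0, -60.0], [10.0, -0.0, -59.0], [10.0, 4.0, -59.0]]
285 [[11.0, -5.0, -65.0], [7.0, -0.0, -59.0], [12.0, 4.0, -66.0]]
291 [[12.0, -4.0, -70.0], [4.0, -0.0, -59.0], [12.0, 4.0, -69.0]]
297 [[12.0, -4.0, -73.0], [2.0, -0.0, -60.0], [12.0, 4.0, -73.0]]
```

The fingers closed on nothing. The wrist depth shows why: the fingertips sit about 27 mm *behind* the reported TCP, not 14 mm ahead of it, so they are still above the bar. I'll reopen, go about 40 mm lower while watching the force, and close again.

Request:
{"method": "servo_tool", "body": {"deltas": [[[25,0,0,0,0],[25,0,0,0,0],[25,0,0,0,0],[25,0,0,-0.01,0],[25,0,0,-0.01,0],[25,0,0,-0.01,0],[25,0,0,0,0],[25,0,0,0,0]]]}}

```text
time: 4.3
tool_pos: [0.5106, 0.1034, 0.1842]
tool_rot: [-0.001, 0.114, 0.994, -0.0]
contact_force: [0.1, 0.1, 0.4]
gripper_width: 0.25
grasp_force: 0.0
```

Request:
{"method": "servo_tool", "body": {"deltas": [[[25,0,0,-0.005,0],[25,0,0,-0.005,0],[15,0,0,0,0],[10,0,0,0,0],[5,0,0,0,0],[0,0,0,0,0],[0,0,0,0,0],[0,0,0,0,0]]]}}

```text
time: 5.1
tool_pos: [0.5107, 0.104, 0.1744]
tool_rot: [-0.0, 0.114, 0.994, 0.001]
contact_force: [1.5, 5.0, -6.5]
gripper_width: 0.089
grasp_force: 58.4
```

```bash
python3 - <<'E'
from h import *
f,P=shot("wrist"); s=f["state"]; q=s["tool_rot"]; M=R.from_quat([q[1],q[2],q[3],q[0]]).as_matrix()
print(s["gripper_width"],s["grasp_force"],s["contact_force"])
L=(P-s["tool_pos"])@M
for r in range(219,262,6): print(r,[ (L[r,c]*1000).round(0).tolist() for c in (244,255,266)])
E
```

```text
0.08896915115851851 58.37254464626312 [ 1.4811758  4.9607748 -6.5285032]
219 [[27.0, -5.0, -38.0], [29.0, -0.0, -42.0], [1.0, 7.0, 25.0]]
225 [[24.0, -5.0, -38.0], [26.0, -0.0, -42.0], [-3.0, 7.0, 25.0]]
231 [[21.0, -5.0, -38.0], [24.0, -0.0, -42.0], [-8.0, 7.0, 25.0]]
237 [[nan, nan, nan], [21.0, -0.0, -42.0], [-12.0, 7.0, 24.0]]
243 [[11.0, -6.0, -30.0], [18.0, -0.0, -42.0], [11.0, 5.0, -30.0]]
249 [[11.0, -6.0, -36.0], [15.0, -0.0, -42.0], [10.0, 5.0, -35.0]]
255 [[10.0, -5.0, -40.0], [11.0, -0.0, -41.0], [11.0, 5.0, -41.0]]
261 [[11.0, -5.0, -47.0], [8.0, -0.0, -42.0], [11.0, 5.0, -47.0]]
```

Gripped at 58 N. Now I lower along the arc at about 0.46 rad/s.

Request:
{"method": "servo_tool", "body": {"deltas": [[[0,-0.0012,-0.0054,-0.001,0],[0,-0.0012,-0.0053,-0.0011,0],[0,-0.0012,-0.0053,-0.0014,0],[0,-0.0012,-0.0052,-0.0016,0],[0,-0.0012,-0.0051,-0.0019,0],[0,-0.0012,-0.0051,-0.0021,0],[0,-0.0012,-0.0049,-0.0024,0],[0,-0.0011,-0.0049,-0.0026,0]]]}}

```text
time: 5.95
tool_pos: [0.5014, 0.0637, 0.1614]
tool_rot: [-0.0, 0.113, 0.994, 0.002]
contact_force: [-0.4, 8.1, -1.9]
gripper_width: 0.093
grasp_force: 58.6
```

Request:
{"method": "servo_tool", "body": {"deltas": [[[0,-0.0011,-0.0047,-0.0028,0],[0,-0.0011,-0.0046,-0.0031,0],[0,-0.001,-0.0044,-0.0033,0],[0,-0.001,-0.0043,-0.0034,0],[0,-0.001,-0.0041,-0.0037,0],[0,-0.0009,-0.004,-0.0038,0],[0,-0.0009,-0.0038,-0.0041,0],[0,-0.0008,-0.0036,-0.0041,0]]]}}

```text
time: 6.75
tool_pos: [0.4936, 0.0297, 0.1337]
tool_rot: [-0.0, 0.114, 0.994, 0.001]
contact_force: [-2.9, 6.4, 3.0]
gripper_width: 0.09
grasp_force: 58.6
```

```bash
cat > lid.py <<'E'
from h import *
def fit(name="top"):
    f,P=shot(name); Q=tobox(P); s=f["state"]
    print("bar-offset tool", tobox(s["tool_pos"]+np.array([0,0,.037])).round(4), s["contact_force"].round(1))
    def ang(m):
        q=Q[m]
        if len(q)<60: return None
        for _ in range(3):
            k=np.polyfit(q[:,1],q[:,2],1); q=q[abs(np.polyval(k,q[:,1])-q[:,2])<.004]
        return len(q), round(float(-np.arctan(k[0])),3), round(float(np.polyval(k,-.06)),4)
    return Q,ang
E
python3 - <<'E'
from lid import *
for n in ("top","scene"):
    Q,ang=fit(n)
    a=tobox(np.array([0,0,0]))
    b=(abs(Q[...,0])<.09)
    for lo in range(-100,100,10):
        m=b&(abs(Q[...,1]-lo/1000-.005)<.005)&(Q[...,2]>.06)&(abs(Q[...,0])>.055)
        if m.sum()>3: print(lo,m.sum(),np.percentile(Q[m][:,2],[20,50,80]).round(3))
E
```

```text
bar-offset tool [-1.000e-04 -3.900e-03  1.707e-01] [-2.9  6.4  3. ]
-100 70 [0.087 0.089 0.091]
-90 65 [0.089 0.11  0.119]
-80 91 [0.115 0.118 0.122]
-70 158 [0.115 0.432 0.492]
-60 103 [0.112 0.117 0.491]
-50 14 [0.11  0.113 0.114]
-30 9 [0.137 0.14  0.142]
-20 14 [0.136 0.138 0.14 ]
-10 15 [0.134 0.137 0.138]
0 17 [0.133 0.135 0.138]
10 16 [0.13  0.132 0.135]
20 111 [0.413 0.452 0.485]
30 96 [0.13  0.488 0.492]
40 44 [0.126 0.484 0.489]
50 24 [0.124 0.127 0.127]
60 22 [0.12  0.122 0.125]
70 4 [0.119 0.121 0.124]
bar-offset tool [-1.0e-04 -4.5e-03  1.7e-01] [-1.4  5.3  1.7]
-100 41 [0.089 0.09  0.092]
-90 26 [0.115 0.117 0.119]
-80 69 [0.117 0.119 0.468]
-70 76 [0.115 0.118 0.494]
-60 49 [0.113 0.114 0.117]
-50 36 [0.111 0.113 0.114]
-40 31 [0.115 0.138 0.141]
-30 26 [0.139 0.14  0.141]
-20 25 [0.136 0.138 0.139]
-10 28 [0.135 0.136 0.138]
0 24 [0.134 0.136 0.137]
10 24 [0.13  0.131 0.134]
20 79 [0.132 0.459 0.49 ]
30 55 [0.128 0.132 0.492]
40 40 [0.125 0.126 0.129]
50 37 [0.125 0.126 0.128]
60 45 [0.123 0.125 0.126]
70 44 [0.123 0.124 0.125]
80 42 [0.121 0.122 0.124]
90 23 [0.092 0.093 0.097]
```

Request:
{"method": "servo_tool", "body": {"deltas": [[[0,-0.0006,-0.0024,-0.0041,0],[0,-0.0006,-0.0024,-0.0041,0],[0,-0.0005,-0.0023,-0.0041,0],[0,-0.0005,-0.0023,-0.0041,0],[0,-0.0005,-0.0022,-0.0041,0],[0,0,0,-0.001,0],[0,0,0,-0.001,0],[0,0,0,0,0]]]}}

```text
time: 7.65
tool_pos: [0.4911, 0.0185, 0.1158]
tool_rot: [-0.001, 0.113, 0.994, 0.001]
contact_force: [-16.5, 8.8, 25.8]
gripper_width: 0.09
grasp_force: 63.1
```

```bash
cat > chk.py <<'E'
from lid import *
for n in ("top","scene"):
    Q,ang=fit(n)
    b=(abs(Q[...,0])<.09)
    for lo in range(-110,100,10):
        m=b&(abs(Q[...,1]-lo/1000-.005)<.005)&(Q[...,2]>.06)&(Q[...,2]<.16)&(abs(Q[...,0])>.055)
        if m.sum()>3: print(lo,m.sum(),round(float(np.median(Q[m][:,2])),4),end="; ")
    print()
E
python3 chk.py
```

```text
bar-offset tool [ 1.000e-04 -1.540e-02  1.528e-01] [-16.5   8.8  25.8]
-110 73 0.0889; -100 71 0.0887; -90 63 0.0886; -80 71 0.0882; -70 53 0.0898; -40 11 0.1193; -30 13 0.1178; -20 15 0.1191; -10 13 0.1186; 0 18 0.1195; 10 14 0.1186; 20 19 0.1167; 30 20 0.118; 40 19 0.1184; 50 14 0.1166; 90 12 0.0954; 
bar-offset tool [ 1.000e-04 -1.540e-02  1.528e-01] [-15.9   9.   24.9]
-110 44 0.0908; -100 43 0.0913; -90 35 0.0908; -80 42 0.0907; -70 44 0.0907; -60 39 0.0912; -50 34 0.0916; -40 24 0.1224; -30 27 0.1213; -20 29 0.1208; -10 24 0.121; 0 25 0.1209; 10 27 0.1203; 20 23 0.12; 30 33 0.1194; 40 36 0.1193; 50 42 0.1197; 60 47 0.1205; 70 45 0.1216; 80 29 0.1219; 90 44 0.0953;
```

The lids are both flat: the inner at about 0.091 and the outer top at about 0.120. Release and go above the turnbutton.

Request:
{"method": "servo_tool", "body": {"deltas": [[[30,0,0,0,0],[30,0,0,0,0],[30,0,0,0,0],[30,0,0,0.02,0],[30,0,0,0.02,0],[30,0,0,0.02,0],[30,-0.007,-0.029,0,0],[30,-0.007,-0.029,0,0]]]}}

```text
time: 8.55
tool_pos: [0.4773, -0.0417, 0.1708]
tool_rot: [0.001, 0.113, 0.994, -0.001]
contact_force: [-0.0, -0.1, -0.6]
gripper_width: 0.299
grasp_force: 0.0
```

Request:
{"method": "servo_tool", "body": {"deltas": [[[30,-0.0065,-0.029,0,0],[30,0,0,0,0],[35,0,0,0,0],[35,0,0,0,0],[35,0,0,0,0],[35,0,0,0,0],[35,0,0,0,0],[35,0,0,0,0]]]}}

```text
time: 9.35
tool_pos: [0.4706, -0.0696, 0.1701]
tool_rot: [-0.0, 0.113, 0.994, -0.0]
contact_force: [-0.9, -0.4, 0.2]
gripper_width: 0.349
grasp_force: 0.0
```

```bash
cat > tb.py <<'E'
from h import *
for nm in ("top","wrist"):
    f,P=shot(nm, "t_%s.png"%nm); Q=tobox(P); s=f["state"]
    m=(abs(Q[...,0])<.06)&(abs(Q[...,1]+.105)<.045)&(abs(Q[...,2]-.108)<.007)
    q=Q[m]; 
    if len(q)<10: print(nm,"few",len(q)); continue
    r=cv2.minAreaRect((q[:,:2]*1000).astype(np.float32)); 
    w=np.linalg.svd(q[:,:2]-q[:,:2].mean(0),full_matrices=False)[2][0]
    print(nm,len(q),r,"mean",q.mean(0).round(4),"ang",np.arctan2(w[1],w[0]).round(3), "world rect ctr",toworld([r[0][0]/1000,r[0][1]/1000,.108]).round(4))
print(s["tool_pos"],tobox(s["tool_pos"]),s["contact_force"],s["joint_pos"][5])
E
python3 tb.py
```

```text
top 28 ((-24.257312774658203, -100.3216781616211), (13.768868446350098, 19.126327514648438), 73.29061126708984) mean [-0.0241 -0.0997  0.1066] ang -3.139 world rect ctr [ 0.4482 -0.0587  0.108 ]
wrist 1378 ((-1.5792388916015625, -104.668212890625), (14.100067138671875, 66.78548431396484), 82.8204345703125) mean [-0.0037 -0.1047  0.108 ] ang -0.126 world rect ctr [ 0.4693 -0.0681  0.108 ]
[ 0.47055407 -0.06965129  0.17008668] [-1.73158106e-05 -1.05894273e-01  1.70086680e-01] [ 0.26698672 -0.17823384  0.17025206] -1.647023001811998
```

View pics/t_wrist.png

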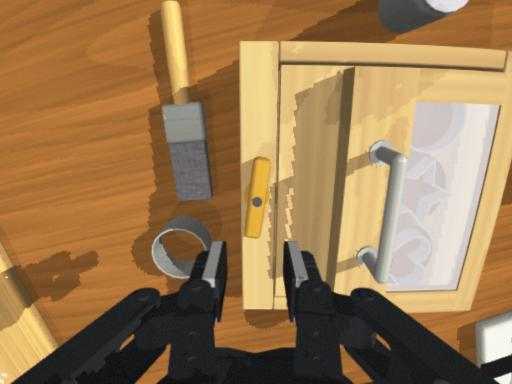

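The button is at px (257,197), angle −0.126 rad, centred between the fingers. I align, descend and grip it.

Request:
{"method": "servo_tool", "body": {"deltas": [[[35,-0.0006,0.0012,-0.02,-7.2],[35,0,0,-0.02,0],[35,0,0,-0.02,0],[35,0,0,-0.02,0],[35,0,0,-0.01,0],[35,0,0,-0.005,0],[35,0,0,-0.005,0],[35,0,0,0,0]]]}}

```text
time: 10.25
tool_pos: [0.4701, -0.0687, 0.0702]
tool_rot: [0.0, 0.176, 0.984, -0.0]
contact_force: [0.1, -0.3, 0.4]
gripper_width: 0.347
grasp_force: 0.0
```

Request:
{"method": "servo_tool", "body": {"deltas": [[[25,0,0,0,0],[20,0,0,0,0],[15,0,0,0,0],[10,0,0,0,0],[5,0,0,0,0],[5,0,0,0,0],[5,0,0,0,0],[5,0,0,0,0]]]}}

```text
time: 11.05
tool_pos: [0.4707, -0.0683, 0.0712]
tool_rot: [0.001, 0.176, 0.984, 0.001]
contact_force: [-0.0, 4.5, 6.0]
gripper_width: 0.145
grasp_force: 59.9
```

Request:
{"method": "servo_tool", "body": {"deltas": [[[5,0,0,0,-8.3],[5,0,0,0,-8.3],[5,0,0,0,-8.3],[5,0,0,0,-8.3],[5,0,0,0,-8.3],[5,0,0,0,-8.3],[5,0,0,0,-8.3],[5,0,0,0,-8.3]]]}}

```text
time: 11.85
tool_pos: [0.4699, -0.0689, 0.0711]
tool_rot: [-0.0, 0.688, 0.726, -0.0]
contact_force: [-3.9, 1.9, 8.1]
gripper_width: 0.151
grasp_force: 60.4
```

Request:
{"method": "servo_tool", "body": {"deltas": [[[5,0,0,0,-8.3],[5,0,0,0,-7.3],[5,0,0,0,0],[5,0,0,0,0],[5,0,0,0,0],[10,0,0,0,0],[25,0,0,0,0],[35,0,0,0,0]]]}}

```text
time: 12.65
tool_pos: [0.4696, -0.069, 0.0697]
tool_rot: [0.0, 0.779, 0.628, -0.0]
contact_force: [0.0, 0.4, 0.0]
gripper_width: 0.35
grasp_force: 0.0
```

Request:
{"method": "servo_tool", "body": {"deltas": [[[35,0,0,0,0],[35,0,0,0,0],[35,0,0,0.01,0],[35,0,0,0.01,0],[35,0,0,0.02,0],[35,0,0,0.03,0],[35,0,0,0.03,0],[35,0,0,0,0]]]}}

```text
time: 13.45
tool_pos: [0.4733, -0.0697, 0.1768]
tool_rot: [0.005, 0.778, 0.628, 0.003]
contact_force: [-0.2, 0.2, 1.0]
gripper_width: 0.348
grasp_force: 0.0
```

```bash
sed -i 's/abs(Q\[...,0\])<.06/abs(Q[...,0])<.045/' tb.py; python3 tb.py
```

```text
top 16 ((-5.78668212890625, -104.32633972167969), (9.947237014770508, 64.59675598144531), 6.606139659881592) mean [-0.0041 -0.1219  0.1061] ang -1.524 world rect ctr [ 0.4653 -0.0668  0.108 ]
wrist 1329 ((-0.9357357025146484, -103.61903381347656), (13.663947105407715, 66.57821655273438), 0.8860952258110046) mean [-0.0008 -0.1017  0.1077] ang -1.557 world rect ctr [ 0.4702 -0.0672  0.108 ]
[ 0.47200313 -0.06929957  0.17416959] [ 0.00131479 -0.10522419  0.17416959] [ 0.41407464 -0.29442788 -0.18577935] -0.08815688881620558
```

Request:
{"method": "servo_tool", "body": {"deltas": [[[35,0,0,0,8.1],[35,0,0,0,8.1],[35,0,0,0,8.1],[35,0,0,0,8.1],[35,0.005,0.022,0,8.1],[35,0.005,0.022,0,8.1],[35,0.005,0.022,0,8.1],[35,0.005,0.022,0,8.1]]]}}

```text
time: 14.35
tool_pos: [0.489, 0.0202, 0.1685]
tool_rot: [-0.001, 0.318, 0.948, -0.0]
contact_force: [-0.1, -0.4, -0.0]
gripper_width: 0.351
grasp_force: 0.0
```

Request:
{"method": "servo_tool", "body": {"deltas": [[[30,0,0,0,8.1],[30,0,0,0,8.1],[30,0,0,0,8.2],[30,0,0,0,0],[30,0,0,0,0],[30,0,0,0,0],[30,0,0,0,0],[30,0,0,0,0]]]}}

```text
time: 15.15
tool_pos: [0.4899, 0.0193, 0.1701]
tool_rot: [-0.0, 0.114, 0.993, -0.0]
contact_force: [0.3, -0.4, -0.5]
gripper_width: 0.299
grasp_force: 0.0
```

```bash
python3 - <<'E'
from h import *
f,P=shot("wrist","g.png"); Q=tobox(P); s=f["state"]
m=(abs(Q[...,0])<.06)&(abs(Q[...,1]+.016)<.02)&(abs(Q[...,2]-.153)<.008)
print(m.sum(),Q[m].mean(0),Q[m].min(0),Q[m].max(0))
print(s["tool_pos"],tobox(s["tool_pos"]),s["contact_force"])
q=s["tool_rot"]; print(R.from_quat([q[1],q[2],q[3],q[0]]).as_matrix()[:,1]@B)
a=np.arange(0,.95,.05);p=np.array([bar(t,True) for t in a]);print(np.diff(p,axis=0).round(4))
E
```

```text
1986 [-0.00569693 -0.01581875  0.15497079] [-0.04785808 -0.02084342  0.14507093] [ 0.04523392 -0.01083558  0.15810539]
[0.48991148 0.01925269 0.17006869] [-0.00125035 -0.01491566  0.17006869] [ 0.26828423 -0.44015177 -0.45329811]
[ 6.61780287e-04  9.99999781e-01 -3.02593533e-05]
[[0.0007 0.003  0.0051]
 [0.0008 0.0033 0.005 ]
 [0.0008 0.0035 0.0048]
 [0.0009 0.0038 0.0046]
 [0.0009 0.004  0.0044]
 [0.001  0.0042 0.0042]
 [0.001  0.0044 0.004 ]
 [0.0011 0.0046 0.0037]
 [0.0011 0.0048 0.0035]
 [0.0011 0.0049 0.0033]
 [0.0012 0.0051 0.003 ]
 [0.0012 0.0052 0.0027]
 [0.0012 0.0053 0.0025]
 [0.0013 0.0054 0.0022]
 [0.0013 0.0055 0.0019]
 [0.0013 0.0056 0.0016]
 [0.0013 0.0057 0.0013]
 [0.0013 0.0058 0.001 ]]
```

Aligned within 1 mm. Descend 57 mm and grip.

Request:
{"method": "servo_tool", "body": {"deltas": [[[30,0,-0.001,-0.015,0],[30,0,0,-0.015,0],[30,0,0,-0.015,0],[30,0,0,-0.008,0],[30,0,0,-0.004,0],[30,0,0,0,0],[20,0,0,0,0],[15,0,0,0,0]]]}}

```text
time: 16.0
tool_pos: [0.4905, 0.0183, 0.1139]
tool_rot: [0.001, 0.114, 0.994, 0.0]
contact_force: [0.2, 0.2, -0.2]
gripper_width: 0.152
grasp_force: 0.0
```

Request:
{"method": "servo_tool", "body": {"deltas": [[[10,0,0,0,0],[5,0,0,0,0],[0,0,0,0,0],[0,0,0,0,0],[0,0,0,0,0],[0,0,0,0,0],[0,0,0,0,0],[0,0,0,0,0]]]}}

```text
time: 16.8
tool_pos: [0.4906, 0.0186, 0.1141]
tool_rot: [0.001, 0.114, 0.994, 0.0]
contact_force: [0.5, 3.0, 5.9]
gripper_width: 0.091
grasp_force: 58.8
```

Request:
{"method": "servo_tool", "body": {"deltas": [[[0,0.0007,0.003,0.0051,0],[0,0.0008,0.0033,0.005,0],[0,0.0008,0.0035,0.0048,0],[0,0.0009,0.0038,0.0046,0],[0,0.0009,0.004,0.0044,0],[0,0.001,0.0042,0.0042,0],[0,0.001,0.0044,0.004,0],[0,0.0011,0.0046,0.0037,0]]]}}

```text
time: 17.6
tool_pos: [0.497, 0.0466, 0.1492]
tool_rot: [-0.0, 0.114, 0.993, -0.003]
contact_force: [-0.4, -6.5, 1.3]
gripper_width: 0.091
grasp_force: 58.5
```

```bash
python3 chk.py; python3 tb.py
```

```text
bar-offset tool [-0.0005  0.0133  0.1862] [-0.4 -6.5  1.3]
-110 72 0.0895; -100 71 0.0893; -90 59 0.0884; -80 77 0.0904; -70 72 0.0898; -60 70 0.0891; -50 74 0.0898; -40 68 0.0896; -30 55 0.139; -10 4 0.155; 0 15 0.1559; 10 15 0.1517; 20 15 0.145; 30 20 0.1425; 40 20 0.1381; 50 24 0.133; 60 22 0.129; 70 22 0.1266; 80 26 0.123; 90 11 0.1217; 
bar-offset tool [-0.0005  0.014   0.1867] [-0.4 -7.4  2.6]
-110 42 0.0913; -100 43 0.0911; -90 32 0.0907; -80 42 0.0906; -70 41 0.0906; -60 42 0.0918; -50 36 0.0911; -40 44 0.092; -30 42 0.142; -20 17 0.0908; -10 27 0.0929; 0 36 0.155; 10 41 0.1513; 20 34 0.1465; 30 32 0.1427; 40 38 0.1382; 50 39 0.1348; 60 37 0.1316; 70 43 0.1272; 80 44 0.1249; 90 31 0.1207; 
top 99 ((-1.361149787902832, -103.19969177246094), (13.568492889404297, 65.92998504638672), 0.4417935609817505) mean [-0.0015 -0.1033  0.1065] ang -1.555 world rect ctr [ 0.4699 -0.0667  0.108 ]
wrist 1613 ((-1.4442558288574219, -104.1195297241211), (13.50562858581543, 67.45004272460938), 0.8395836353302002) mean [-0.0024 -0.1021  0.1075] ang -1.563 world rect ctr [ 0.4696 -0.0676  0.108 ]
[0.49710791 0.04683041 0.14940276] [-0.00047183  0.01357492  0.14940276] [ 2.52993647e-03 -7.02629007e+00  3.36452787e+00] -1.3934612057116482
```

The inner lid is flat, the button is across it, and the outer lid is at about 0.4 rad. Continuing the lift.

Request:
{"method": "servo_tool", "body": {"deltas": [[[0,0.0011,0.0048,0.0035,0],[0,0.0011,0.0049,0.0033,0],[0,0.0012,0.0051,0.003,0],[0,0.0012,0.0052,0.0027,0],[0,0.0012,0.0053,0.0025,0],[0,0.0013,0.0054,0.0022,0],[0,0.0013,0.0055,0.0019,0],[0,0.0013,0.0056,0.0016,0]]]}}

```text
time: 18.6
tool_pos: [0.5071, 0.0888, 0.172]
tool_rot: [0.0, 0.114, 0.993, -0.003]
contact_force: [-3.5, -6.0, 10.2]
gripper_width: 0.089
grasp_force: 60.7
```

Request:
{"method": "servo_tool", "body": {"deltas": [[[0,0.0013,0.0057,0.0013,0],[0,0.0007,0.0029,0.0006,0],[0,0,0,0,0],[0,0,0,0,0],[0,0,0,0,0],[0,0,0,0,0],[0,0,0,0,0],[0,0,0,0,0]]]}}

```text
time: 19.4
tool_pos: [0.5092, 0.0984, 0.1736]
tool_rot: [0.001, 0.114, 0.994, -0.001]
contact_force: [-2.4, -2.4, 9.7]
gripper_width: 0.09
grasp_force: 61.5
```

```bash
sed -i 's/<.16)/<.24)/' chk.py; python3 chk.py; python3 tb.py
```

```text
bar-offset tool [-0.0003  0.0666  0.2106] [-2.4 -2.4  9.7]
-110 73 0.0889; -100 70 0.0892; -90 63 0.0893; -80 74 0.0899; -70 73 0.0893; -60 73 0.0892; -50 74 0.0893; -40 73 0.0905; -30 73 0.09; -20 73 0.0901; -10 72 0.0895; 0 97 0.0918; 10 132 0.1875; 20 47 0.2033; 30 36 0.2007; 40 22 0.1911; 50 4 0.1748; 60 8 0.1638; 70 9 0.1526; 80 7 0.138; 90 9 0.1267; 
bar-offset tool [-0.0003  0.0666  0.2106] [-3.4 -2.1  9.3]
-110 43 0.0907; -100 42 0.0912; -90 35 0.091; -80 44 0.0914; -70 44 0.0907; -60 43 0.0914; -50 35 0.0907; -40 42 0.0906; -30 45 0.0908; -20 39 0.0908; -10 41 0.0908; 0 64 0.0982; 10 58 0.1951; 20 49 0.201; 30 54 0.1075; 40 53 0.1809; 50 45 0.1673; 60 29 0.1581; 70 24 0.1486; 80 22 0.1386; 90 38 0.1262; 
top 97 ((-1.231656551361084, -103.09518432617188), (13.92656135559082, 66.15559387207031), 0.8538140058517456) mean [-0.0015 -0.1037  0.1069] ang -1.554 world rect ctr [ 0.47   -0.0667  0.108 ]
wrist 1316 ((-1.1451430320739746, -103.84305572509766), (68.74787139892578, 15.253189086914062), 89.32034301757812) mean [-0.0022 -0.1013  0.1074] ang 1.58 world rect ctr [ 0.4699 -0.0674  0.108 ]
[0.50920456 0.09839582 0.17358028] [-0.00034038  0.06654003  0.17358028] [-2.58071401 -1.85221425  9.21094238] -1.2933004823456153
```

```bash
python3 -c "
from plant import manip
print(manip.job_done())"
```

```text
the job is handed in; nothing more can be done
None
```

Handed in at about 19.5 s: both lids were lowered together, the turnbutton is square across the inner lid (about -1.56 rad), and the outer lid is held up alone by its handle at about 0.83 rad with the inner lid flat, all read from the cameras; the first grasp closed on air because the fingertips sit about 27 mm behind the reported TCP rather than 14 mm ahead, so I corrected every later height for it, and I did not re-measure the bystanders at the end.

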